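# Set the beer-line switches to on, off, on

### The arm

A 6-joint arm with a two-finger parallel gripper is mounted at the origin on the work surface. World frame = base frame: x ahead of the robot, y to its left, z up, the work surface at z = 0. Lengths are in m, angles in rad, forces in N, time in s.
With the tool pointing down it reaches from about 0.3 to 0.875 m from the base axis. Payload 6.4 kg.
Tool frame: the origin (TCP) lies midway between the tips of the shut fingers; the grasp point (between the pads) lies 19 mm behind it (ctrl.tcp_to_grasp is the distance from the TCP to the grasp point, in m); z points along the fingers, y is the direction in which the jaws open and shut (so a half turn about z gives the same grasp; the last joint's range is limited). The gripper opens to 85 mm and grips with 20 to 120 N. Pads are 22 mm wide; open, the fingers measure 114 mm over their backs; the gripper's body (76 mm by 85 mm) begins 54 mm behind the grasp point. The pads swing forward as they close: fully open they stand 13 mm farther back than shut.
Start: joints at [-1.358, 0.181, 1.607, -0, 1.354, -0.206], TCP at [0.234, -0.525, 0.197] pointing down, gripper open.
Joint ranges: [-2.99, 2.99], [-0.89, 2.07], [0.3, 2.58], [-1.14, 4.28], [0, 2.63], [-3.12, 3.12]. Speed limits (rad/s): [2.57, 2.57, 3.01, 3.14, 3.14, 3.14].

### API

Orientations are given as a unit quaternion [w, x, y, z].
In Python, from bench import monitor, imaging, order, spotter, ctrl gives the robot as it stands.
- The arm moves only by the shell command python3 -m pendant 'ROWS'. ROWS is JSON, a list that holds one entry, the list of rows, each a list of 5 numbers: the shift along the world's x, y, z in mm, then the turn about the world's z in degrees, then the finger opening in mm, from 0 to 85.4. A call has 1 to 8 rows; each row shifts and turns the commanded pose from where the row before left it; what a row does not reach is not made up. A row lasts 1/8 s, in which the tool goes at most 62.5 mm and 10.7 degrees, less where a joint would pass 70% of its speed; a pose out of reach is approached as far as the arm can. A call with a gripper value outside its range is refused whole. The fingers move at their own pace and stop on an object; the grip force is fixed at half the most. Time passes only in rows, so rows that do not move let the fingers close. It gives the time, the measured TCP pose, the force and the opening at its end, in the units of the state.
- monitor.get_obs(): the state, without advancing time (a new reading comes with each control period).
- imaging.camera(name): name is "side" or "top" or "wrist"; returns a dict with "img" (400x640x3 uint8, red, green, blue), "vfov" (degrees; the focal length in pixels is half the picture's height over the tangent of half this angle, whatever the lens; pixels are square), "cx", "cy" (the principal point, pixels), "origin" and "orientation" of the camera in the world. Camera axes: x right, y down, z forward; pixel columns grow to the right and rows downward; lengths in m; the calibration is good to about 2 mm. The wrist camera is an equidistant fisheye: a pixel r from the principal point sees the ray r / f radians off the axis. A picture is of the moment at which its call begins. There is no depth.
- order.hand_in(): hands the job in, once; it reports no verdict.
Trained networks look in the newest picture that a camera, given by its name, has taken for a name from the list of things; names that differ only in an ending like _2 or _b are one class to them, and where a whole thing is asked for, a point or a joint stands for the part that bears it (a point fixed in the world has none). Each returns a list of dicts, best first, with "confidence" (0 to 1); they miss things now and then, are a little off and sometimes report something else, mostly with a low value. They report only what shows in the picture. A call takes as long as a camera call.
- spotter.recognise(camera, thing): "at" ([x, y, z] in m, in the coordinates of the camera as it stood for that picture, good to about 4 mm: the middle of the surface that is visible of it).
- spotter.tip_of(camera, thing): "at" ([x, y, z] in m, in the coordinates of the camera as it stood for that picture, good to about 4 mm: a listed point, or the origin of a listed thing).
The state is a dict: "time_s": time; "q": joint angles; "dq": joint speeds; "joint_efforts": joint torques, N m; "eef_pos": TCP position; "eef_rot": TCP orientation; "wrist_force": force on the tool from outside, world axes, zero at the start; "torque": the same for the moment, N m; "opening": opening from 0.0 (shut) to 1.0 (fully open).
Only numpy, scipy, OpenCV 4.12 (cv2) and the standard library are available. Lean on these libraries where they do the work, as an engineer would, in place of code of your own. Each camera call takes 0.05 s, during which the arm holds its last target. There are 200 camera calls.

### The job

The middle beer tap has been taken apart, so only the two outer lines may run. On the control box with three slide switches, set the left switch on, the middle one off and the right one on, each slid fully to its end. On is towards the edge with the hose spigots; left and right are as seen with the spigots on the far side.

Things in the scene. Friction and masses are not known exactly. Their poses are not given: they have to be found in the camera images.
- switch_box: Grey metal box with three black slide switches on its flat top (the narrower lookalike box has two). 150 mm along its x, 170 along y, 60 high; fixed. Origin: centre of its underside; z up. x points to the edge with three steel hose spigots (stick out 34 mm, 32 mm up), away from the robot within 25 degrees; a round gauge is on the opposite face. y points to the left switch.
- sw_left (a joint): Left switch: black cap 18 mm along the box's x, 16 along y, from the box's top (60 mm up) to 79.5 mm up. It slides along the box's x; cap centre at x = -16 mm + joint value, y = +45 mm. 0 = fully off (gauge side), 0.032 m = fully on (spigot side). Can be pinched or pushed from above; slides against about 2.5 N of friction and stays where it is left.
- sw_middle (a joint): Middle switch, same cap, scale and friction: centre at box x = -16 mm + joint value, y = 0. 0 = fully off (gauge side), 0.032 m = fully on (spigot side).
- sw_right (a joint): Right switch, same cap, scale and friction: centre at box x = -16 mm + joint value, y = -45 mm. 0 = fully off (gauge side), 0.032 m = fully on (spigot side).

How it is judged:
By the outcome, as a careful person would: the job done as asked, in the order asked, and still so for the second after the job is handed in, with the robot touching nothing.
It also fails if it takes over 35 s, if anything falls off the work surface, if the arm or the gripper's body presses on something with over 40 N, if the wrist force passes 120 N, or if a joint passes its speed limit or range.

## Working session

There is one attempt and no reset: what is moved stays moved. The work goes in short steps, Python scripts to look and compute and a shell command to move; the robot and the scene stay as the last step left them, time stands still between calls to the robot, and variables do not carry over. Pictures are saved under pics/ and viewed, about 8 in all and at most 12, crops included, and the job is handed in when it is done.

```bash
mkdir -p pics; cat > h.py <<'E'
from bench import monitor, imaging, order, spotter, ctrl
import numpy as np, cv2
from scipy.spatial.transform import Rotation as R
def rot(q): return R.from_quat([q[1],q[2],q[3],q[0]]).as_matrix()
def cam(n):
    c=imaging.camera(n); c['f']=200/np.tan(np.radians(c['vfov'])/2); c['M']=rot(c['orientation']); c['o']=np.array(c['origin']); return c
def proj(c,P):
    p=c['M'].T@(np.array(P)-c['o']); return p[:2]/p[2]*c['f']+[c['cx'],c['cy']]
def back(c,uv,z):
    d=c['M']@np.array([(uv[0]-c['cx'])/c['f'],(uv[1]-c['cy'])/c['f'],1]); return c['o']+d*(z-c['o'][2])/d[2]
def save(c,n,crop=None,s=1):
    im=c['img'][...,::-1]
    if crop: x0,y0,x1,y1=crop; im=im[y0:y1,x0:x1]
    cv2.imwrite(f'pics/{n}.png',cv2.resize(im,None,fx=s,fy=s,interpolation=cv2.INTER_CUBIC))
E
python3 - <<'E'
from h import *
for n in('top','side'):
    c=cam(n); save(c,n+'0'); print(n,c['o'].round(3),c['M'].round(2).tolist(),c['f'],c['cx'],c['cy'])
    for t in('switch_box','sw_left','sw_middle','sw_right'):
        for fn in('recognise','tip_of'):
            for d in getattr(spotter,fn)(n,t)[:3]:
                P=c['M']@np.array(d['at'])+c['o']; print(t,fn,round(d['confidence'],2),P.round(3),proj(c,P).round())
E
```

```text
top [ 0.422 -0.012  0.779] [[-0.02, -0.99, 0.11], [-1.0, 0.02, 0.02], [-0.02, -0.11, -0.99]] 360.82465480569914 314.440801381522 194.1463243468496
switch_box recognise 0.88 [ 0.504 -0.214  0.061] [424. 190.]
switch_box tip_of 0.69 [ 0.504 -0.22   0.004] [419. 193.]
sw_left recognise 0.41 [ 0.488 -0.176  0.077] [407. 197.]Traceback (most recent call last):
  File "<stdin>", line 6, in <module>
ValueError: it knows: switch_box
```

View pics/top0.png

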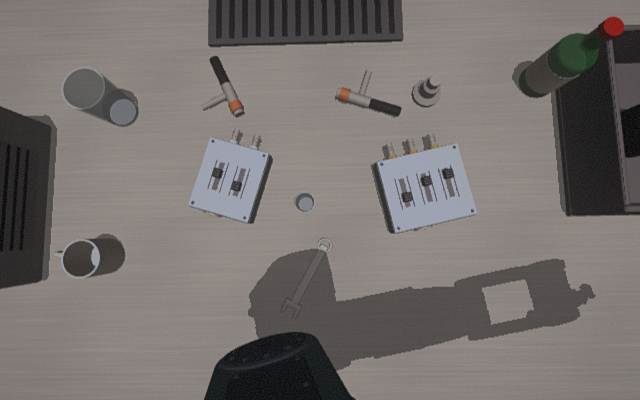

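The top view shows the three-switch box around (424,190), with spigots at the top. Its caps are near (406,196), (426,181) and (448,173). I'll zoom in to fit the pose.

```bash
python3 - <<'E'
from h import *
c=cam('top'); save(c,'topz',(360,125,490,245),6/1.0)
c=cam('side'); save(c,'side1')
E
python3 -c "
import cv2;print(cv2.imread('pics/topz.png').shape)"
```

```text
(720, 780, 3)
```

```bash
python3 -c "
import cv2;i=cv2.imread('pics/topz.png');cv2.imwrite('pics/topz.png',cv2.resize(i,(650,600)))"
```

```text
(no output)
```

View pics/topz.png

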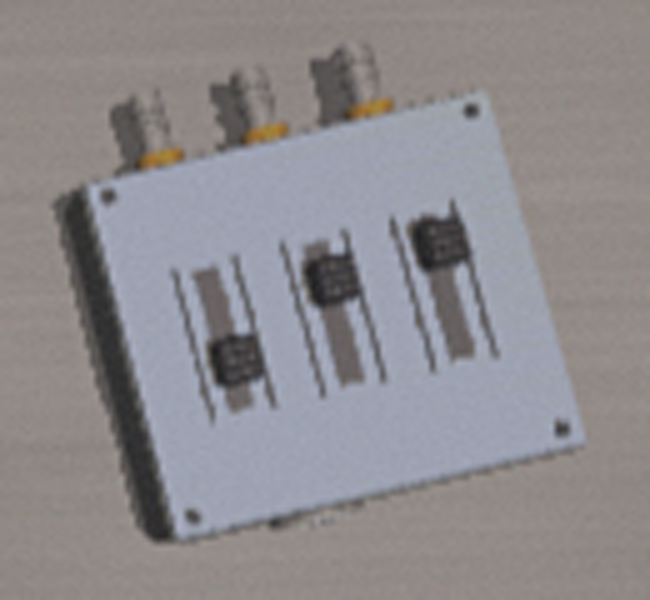

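View pics/side1.png

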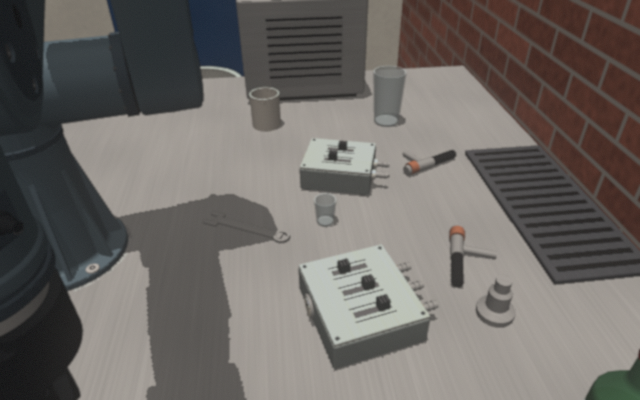

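```bash
python3 - <<'E'
from h import *
c=cam('top')
C=[back(c,(360+u/5-.4,125+v/5-.4),.06) for u,v in((87,185),(487,92),(583,443),(172,541))]
L=np.array([[75,85],[75,-85],[-75,-85],[-75,85]])/1000
C=np.array(C)[:,:2]; m=C.mean(0); H=L.T@(C-m); a=np.arctan2(H[0,1]-H[1,0],H[0,0]+H[1,1])
Rm=np.array([[np.cos(a),-np.sin(a)],[np.sin(a),np.cos(a)]])
print('centre',m.round(4),'yaw',np.degrees(a).round(2)); print((((C-m)@Rm-L)*1000).round(1))
for uv in((241,354),(337,274),(444,236)):
    P=back(c,(360+uv[0]/5-.4,125+uv[1]/5-.4),.0795)[:2]; b=(P-m)@Rm; print('cap box mm',(b*1000).round(1),'joint',(b[0]*1000+16).round(1))
o=monitor.get_obs(); p=o['eef_pos']; t=rot(o['eef_rot']); print(o['time_s'],p,'tool y',t[:,1],'tool z',t[:,2],o['opening'])
for n,x,y in(('L',-16,45),('M',-16,0),('R',-16,-45)):
    print(n,'off/on world',(m+Rm@np.array([x,y])/1000).round(4),(m+Rm@np.array([x+32,y])/1000).round(4))
print(Rm.round(3),ctrl.tcp_to_grasp)
E
```

```text
centre [ 0.5085 -0.2186] yaw 11.97
[[-2.5 -2.8]
 [-2.   1.7]
 [ 3.   2.2]
 [ 1.6 -1.1]]
cap box mm [-8.6 44. ] joint 7.4
cap box mm [13.3  0.1] joint 29.3
cap box mm [ 18.4 -44. ] joint 34.4
0.35 [ 0.23382038 -0.52516775  0.19678358] tool y [ 4.06618893e-01 -9.13597786e-01 -4.00429759e-04] tool z [-4.58532138e-05  4.17891710e-04 -9.99999912e-01] 0.9979101033761254
L off/on world [ 0.4835 -0.1779] [ 0.5149 -0.1713]
M off/on world [ 0.4929 -0.2219] [ 0.5242 -0.2153]
R off/on world [ 0.5022 -0.2659] [ 0.5335 -0.2593]
[[ 0.978 -0.207]
 [ 0.207  0.978]] 0.0187
```

Box fit: centre (0.5085, -0.2186), yaw 12°, corner residuals under 3 mm. The joints read about 7 mm for left, 29 for middle and 32 for right, which may not be fully on. I'll straddle each cap with the jaws along the box's x and push it to its stop, starting with the left.

```bash
python3 -m pendant '[[[32,43.5,0,9.75,36],[32,43.5,0,9.75,36],[32,43.5,0,9.75,36],[32,43.5,0,9.75,36],[32,43.5,0,9.75,36],[32,43.5,0,9.75,36],[32,43.5,0,9.75,36],[32,43.5,0,9.75,36]]]'; python3 -c "
from h import *
o=monitor.get_obs();t=rot(o['eef_rot']);print(o['eef_pos'],np.degrees(np.arctan2(t[1,1],t[0,1])),t[:,2],o['opening'])"
```

```text
time_s: 1.35
eef_pos: [0.4908, -0.1758, 0.1973]
eef_rot: [0.0, 0.627, 0.779, 0.0]
wrist_force: [0.4, 0.5, 0.0]
opening: 0.423
[ 0.49079783 -0.17583854  0.19726453] 12.313416687249966 [ 5.97529835e-04 -4.74462464e-04 -9.99999709e-01] 0.4227448323286713
```

```bash
python3 -m pendant '[[[0,0,-50,0,36],[0,-0.5,-50,0,36],[0,0,0,0,36]]]'; python3 -c "
from h import *
c=cam('wrist');save(c,'w1',None,1.25)"
```

```text
time_s: 1.72
eef_pos: [0.4868, -0.1756, 0.0934]
eef_rot: [-0.004, 0.629, 0.777, -0.0]
wrist_force: [0.1, 0.4, 0.5]
opening: 0.42
```

View pics/w1.png

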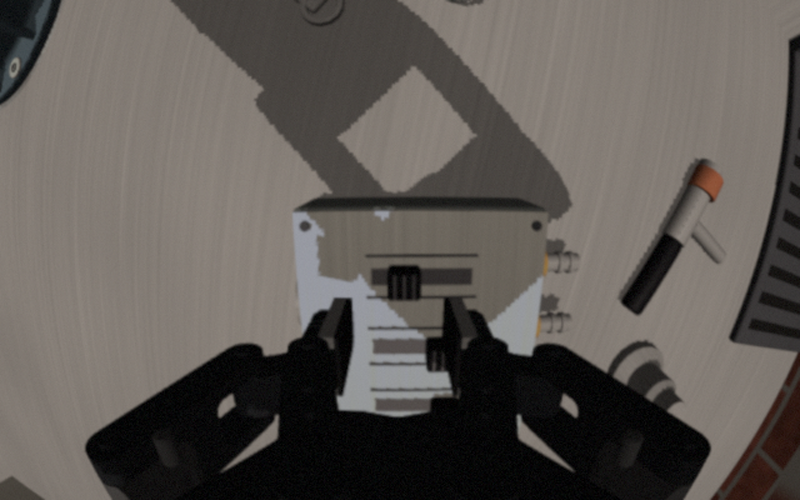

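The wrist view has the left cap at (404,282), between the fingers along x (343 to 458). The lateral offset is unclear because of the perspective, so I'll check it numerically.

```bash
python3 - <<'E'
from h import *
c=cam('wrist'); o=monitor.get_obs(); t=rot(o['eef_rot']); p=np.array(o['eef_pos']); print(p,c['o'],c['M'][:,2],c['f'],c['cx'],c['cy'],t[:,2],np.degrees(np.arctan2(t[1,1],t[0,1])))
def fp(P):
    v=c['M'].T@(P-c['o']); th=np.arctan2(np.hypot(v[0],v[1]),v[2]); return (v[:2]/np.hypot(v[0],v[1])*th*c['f']+[c['cx'],c['cy']])*1.25
def fb(uv,z):
    d=np.array(uv)/1.25-[c['cx'],c['cy']]; r=np.hypot(*d); th=r/c['f']; v=c['M']@np.array([*(d/r*np.sin(th)),np.cos(th)]); return c['o']+v*(z-c['o'][2])/v[2]
print('tcp',fp(p),'tips',[fp(p+s*.018*t[:,1]-.005*t[:,2]+k*.011*t[:,0]) for s in(-1,1) for k in(-1,1)])
m=np.array([.5085,-.2186]);a=np.radians(11.97);Rm=np.array([[np.cos(a),-np.sin(a)],[np.sin(a),np.cos(a)]])
for n,uv,z in(('cap L',(404,282),.0795),('cap M',(437,354),.0795),('hole NL',(305,226),.06),('hole FL',(537,226),.06)):
    P=fb(uv,z); print(n,P.round(4),((P[:2]-m)@Rm*1000).round(1))
E
```

```text
[ 0.49027609 -0.17820054  0.09805785] [ 0.47607068 -0.11301094  0.27402797] [ 0.05260026 -0.25018443 -0.96676831] 309.70691628693146 317.86604091213854 202.4645368700181 [ 3.60895036e-04 -2.08079912e-04 -9.99999913e-01] 11.982624154192663
tcp [398.24648827 293.29536007] tips [array([361.06193449, 317.9538414 ]), array([359.63638743, 274.86380599]), array([435.39458812, 317.98526141]), array([436.92287028, 274.90331849])]
cap L [ 0.4934 -0.1782  0.0795] [-6.4 42.7]
cap M [ 0.5214 -0.2173  0.0795] [12.9 -1.4]
hole NL [ 0.4326 -0.1637  0.06  ] [-62.9  69.4]
hole FL [ 0.5646 -0.1352  0.06  ] [72.1 69.9]
```

The lateral check agrees within a few mm. The arm was still settling when that picture was taken. Descending.

```bash
python3 -m pendant '[[[0.5,0.5,-15,0,36],[0,0,-10,0,36],[0,0,-8,0,36],[0,0,0,0,36],[0,0,0,0,36]]]'; python3 -c "
from h import *
c=cam('side');save(c,'s2',(260,210,480,375),3.6)
o=monitor.get_obs();print(o['eef_pos'],o['wrist_force'])"
```

```text
time_s: 2.45
eef_pos: [0.4905, -0.1775, 0.0642]
eef_rot: [0.0, 0.629, 0.777, 0.0]
wrist_force: [1.7, 0.0, -0.6]
opening: 0.419
[ 0.49060105 -0.17748289  0.06430662] [ 0.79773233 -0.20125085  0.01778924]
```

View pics/s2.png

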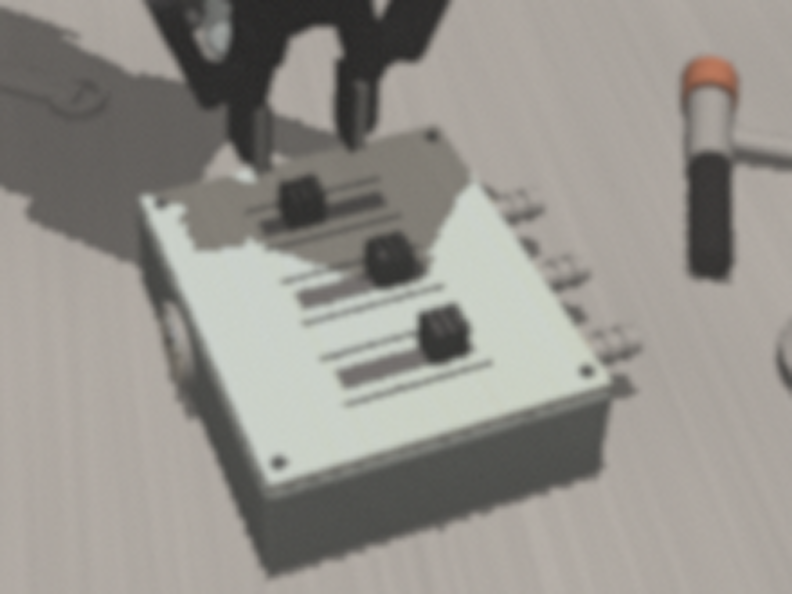

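The side view shows the fingertips at crop (262,165) and (357,145), up and behind the left cap at (302,200). They don't look to be straddling it, so I'll check where they should project.

```bash
python3 - <<'E'
from h import *
c=cam('side'); o=monitor.get_obs(); p=np.array(o['eef_pos']); t=rot(o['eef_rot'])
f=lambda P:((proj(c,P)-[260,210])*3.6).round()
print(c['o'],c['M'][:,2])
print('tcp',f(p)); 
for b in(0,.005,.01,.015,.02,.03): print(b,[f(p+s*.018*t[:,1]-b*t[:,2]).tolist() for s in(-1,1)])
m=np.array([.5085,-.2186]);a=np.radians(11.97);Rm=np.array([[np.cos(a),-np.sin(a)],[np.sin(a),np.cos(a)]])
for n,x,y,z in(('NL',-75,85,60),('FL',75,85,60),('FR',75,-85,60),('NR',-75,-85,60),('L',-8.6,45,79.5),('M',13.3,0,79.5),('R',16,-45,79.5)): print(n,f([*(m+Rm@np.array([x,y])/1000),z/1000]))
E
```

```text
[ 0.39685683 -0.73153409  0.60644427] [ 0.10580863  0.79417397 -0.59840809]
tcp [302. 207.]
0 [[263.0, 217.0], [340.0, 197.0]]
0.005 [[263.0, 208.0], [340.0, 189.0]]
0.01 [[263.0, 200.0], [340.0, 181.0]]
0.015 [[263.0, 192.0], [341.0, 172.0]]
0.02 [[263.0, 183.0], [341.0, 164.0]]
0.03 [[263.0, 166.0], [342.0, 147.0]]
NL [131. 188.]
FL [437. 114.]
FR [613. 379.]
NR [258. 483.]
L [302. 180.]
M [389. 238.]
R [439. 312.]
```

The box corners and caps project where they appear. The visible tips sit about 30 mm higher than the commanded TCP, and the wrist view agrees. The fingertips really are short of the cap, so I'll lower in small steps while watching the force.

```bash
python3 -m pendant '[[[0,0,-2,0,36],[0,0,-2,0,36],[0,0,-2,0,36],[0,0,0,0,36]]]' && python3 -m pendant '[[[0,0,-2,0,36],[0,0,-2,0,36],[0,0,-2,0,36],[0,0,0,0,36]]]'; python3 -c "
from h import *
c=cam('side');save(c,'s3',(300,210,400,290),6)
o=monitor.get_obs();print(o['eef_pos'],o['wrist_force'])"
```

```text
time_s: 3.05
eef_pos: [0.4902, -0.1772, 0.0577]
eef_rot: [-0.0, 0.629, 0.777, -0.0]
wrist_force: [-0.4, -0.5, 0.5]
opening: 0.424
time_s: 3.55
eef_pos: [0.4902, -0.1772, 0.0518]
eef_rot: [-0.0, 0.629, 0.777, -0.0]
wrist_force: [0.1, -0.2, -0.1]
opening: 0.422
[ 0.49025824 -0.17725688  0.05186423] [-0.10921655 -0.26537983 -0.21466932]
```

View pics/s3.png

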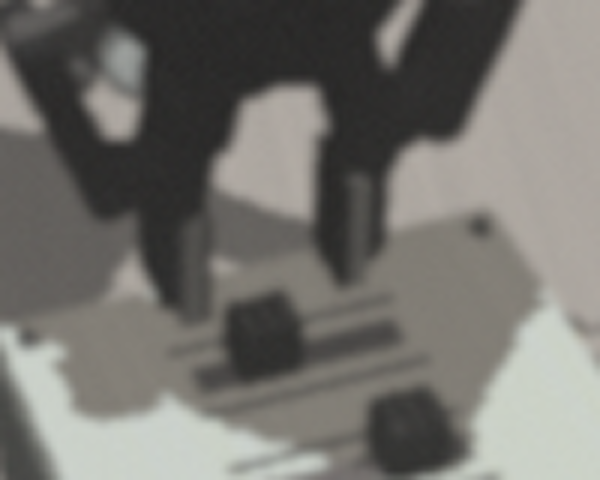

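With the TCP at 0.052 there is no contact force, and the tips appear at about z = 0.08, level with the cap's top and bracketing it (crop left tip (190,320), right tip (350,285), cap (265,330)). Going 14 mm lower.

```bash
python3 -m pendant '[[[0,0,-2,0,36],[0,0,-2,0,36],[0,0,-2,0,36],[0,0,0,0,36]]]' && python3 -m pendant '[[[0,0,-2,0,36],[0,0,-2,0,36],[0,0,-2,0,36],[0,0,-2,0,36],[0,0,0,0,36]]]'; python3 -c "
from h import *
c=cam('side');save(c,'s4',(300,210,400,290),6)
o=monitor.get_obs();print(o['eef_pos'],o['wrist_force'])"
```

```text
time_s: 4.1
eef_pos: [0.4902, -0.1772, 0.0457]
eef_rot: [-0.0, 0.629, 0.777, -0.0]
wrist_force: [0.9, 0.5, -0.5]
opening: 0.424
time_s: 4.72
eef_pos: [0.4902, -0.1772, 0.0378]
eef_rot: [-0.0, 0.629, 0.777, -0.0]
wrist_force: [0.5, -0.4, -0.7]
opening: 0.424
[ 0.49025954 -0.17728299  0.03787955] [ 0.93307846 -0.3558008  -0.3763258 ]
```

View pics/s4.png

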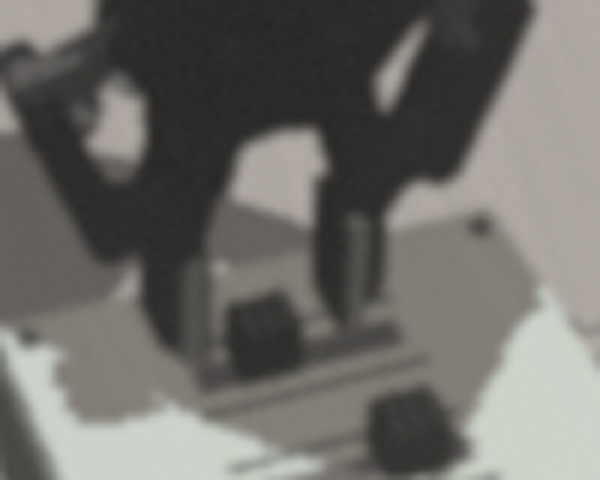

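The tips now flank the left cap. Pushing along box +x.

```bash
python3 -m pendant '[[[4.9,1,0,0,36],[4.9,1,0,0,36],[4.9,1.1,0,0,36],[4.9,1,0,0,36],[4.9,1.1,0,0,36],[4.9,1,0,0,36],[0,0,0,0,36]]]' && python3 -m pendant '[[[1,0.2,0,0,36],[1,0.2,0,0,36],[0,0,0,0,36]]]';python3 -m pendant '[[[1,0.2,0,0,36],[1,0.2,0,0,36],[0,0,0,0,36]]]'
```

```text
time_s: 5.65
eef_pos: [0.5204, -0.1709, 0.0379]
eef_rot: [0.0, 0.629, 0.777, 0.0]
wrist_force: [0.5, -0.7, 0.5]
opening: 0.423
time_s: 6.02
eef_pos: [0.5215, -0.1706, 0.0379]
eef_rot: [-0.0, 0.629, 0.777, -0.0]
wrist_force: [-2.8, -1.5, 0.7]
opening: 0.418
time_s: 6.4
eef_pos: [0.5237, -0.1701, 0.0379]
eef_rot: [-0.0, 0.629, 0.777, 0.0]
wrist_force: [-1.3, 0.0, -0.9]
opening: 0.42
```

```bash
for i in 1; do python3 -m pendant '[[[1,0.2,0,0,36],[1,0.2,0,0,36],[0,0,0,0,36]]]';python3 -m pendant '[[[1,0.2,0,0,36],[0,0,0,0,36]]]'; done; python3 -c "
from h import *
c=cam('side');save(c,'s5',(290,210,410,300),6)"
```

```text
time_s: 6.78
eef_pos: [0.5249, -0.1699, 0.0378]
eef_rot: [-0.001, 0.629, 0.777, -0.001]
wrist_force: [-6.3, -0.5, 3.0]
opening: 0.419
time_s: 7.02
eef_pos: [0.525, -0.1698, 0.0378]
eef_rot: [-0.002, 0.629, 0.777, -0.001]
wrist_force: [-9.9, -1.3, 4.9]
opening: 0.419
```

View pics/s5.png

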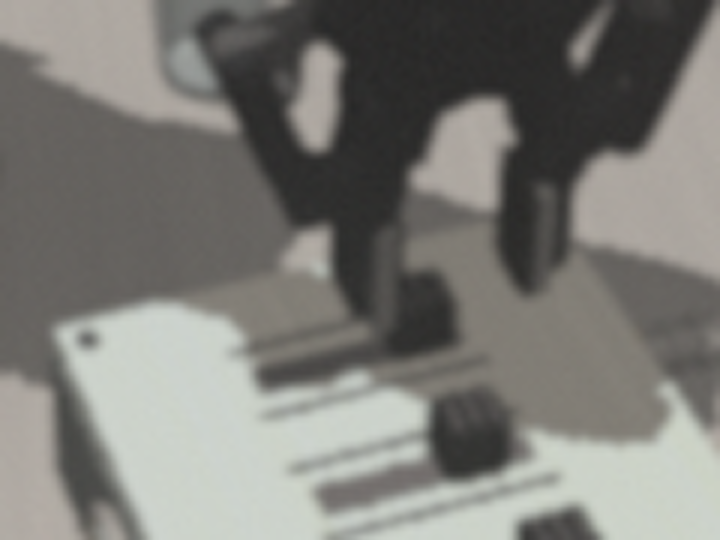

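The cap is at the end of its slot, motion stalled at x = 0.525 and force climbed to 10 N, so left is fully on. Backing off, lifting, and going to the middle.

```bash
python3 -m pendant '[[[-7,-1.5,0,0,36],[0,0,20,0,36],[0,0,20,0,36],[0,-23,0,0,36],[0,-23,0,0,36],[0,0,0,0,36],[0,0,0,0,36]]]'
```

```text
time_s: 7.95
eef_pos: [0.5191, -0.2174, 0.077]
eef_rot: [-0.001, 0.63, 0.777, 0.0]
wrist_force: [-0.0, 0.3, 0.7]
opening: 0.423
```

```bash
python3 -m pendant '[[[2,1.5,0,0,36],[0,0,-20,0,36],[0,0,-7,0,36],[0,0,-4,0,36],[0,0,0,0,36]]]' && python3 -m pendant '[[[0,0,-2,0,36],[0,0,-2,0,36],[0,0,-2,0,36],[0,0,-2,0,36],[0,0,0,0,36]]]'
```

```text
time_s: 8.57
eef_pos: [0.5218, -0.2156, 0.047]
eef_rot: [-0.0, 0.629, 0.777, -0.0]
wrist_force: [-0.6, 0.7, -1.3]
opening: 0.425
time_s: 9.2
eef_pos: [0.5216, -0.2156, 0.0388]
eef_rot: [-0.0, 0.629, 0.777, -0.0]
wrist_force: [-0.4, -0.4, 0.7]
opening: 0.42
```

```bash
python3 -m pendant '[[[-4.9,-1,0,0,36],[-4.9,-1,0,0,36],[-4.9,-1.1,0,0,36],[-4.9,-1,0,0,36],[-4.9,-1.1,0,0,36],[-4.9,-1,0,0,36],[-3,-0.6,0,0,36],[0,0,0,0,36]]]' && python3 -m pendant '[[[-1,-0.2,0,0,36],[-1,-0.2,0,0,36],[0,0,0,0,36]]]';python3 -m pendant '[[[-1,-0.2,0,0,36],[-1,-0.2,0,0,36],[0,0,0,0,36]]]'
```

```text
time_s: 10.2
eef_pos: [0.4889, -0.2227, 0.039]
eef_rot: [-0.0, 0.629, 0.777, -0.0]
wrist_force: [0.1, 0.3, 0.4]
opening: 0.421
time_s: 10.58
eef_pos: [0.4875, -0.223, 0.0391]
eef_rot: [0.0, 0.629, 0.777, 0.0]
wrist_force: [2.2, -0.1, -0.9]
opening: 0.416
time_s: 10.95
eef_pos: [0.4853, -0.2234, 0.0391]
eef_rot: [0.0, 0.629, 0.777, -0.0]
wrist_force: [2.3, -0.5, -0.2]
opening: 0.421
```

```bash
python3 -m pendant '[[[-1,-0.2,0,0,36],[-1,-0.2,0,0,36],[0,0,0,0,36]]]';python3 -m pendant '[[[-1,-0.2,0,0,36],[0,0,0,0,36]]]'
```

```text
time_s: 11.32
eef_pos: [0.485, -0.2236, 0.0392]
eef_rot: [0.001, 0.629, 0.777, 0.001]
wrist_force: [10.3, 1.1, -4.9]
opening: 0.425
time_s: 11.58
eef_pos: [0.4849, -0.2236, 0.0392]
eef_rot: [0.002, 0.63, 0.777, 0.002]
wrist_force: [14.1, 2.8, -7.4]
opening: 0.423
```

Middle hit its off stop (stalled at box x −24, 14 N). Now the right one.

```bash
python3 -m pendant '[[[7,1.5,0,0,36],[0,0,20,0,36],[0,0,20,0,36],[22,-18,0,0,36],[21,-18,0,0,36],[0,0,0,0,36],[0,0,0,0,36]]]'
```

```text
time_s: 12.45
eef_pos: [0.5312, -0.2576, 0.0783]
eef_rot: [-0.001, 0.629, 0.777, -0.0]
wrist_force: [-1.1, -0.5, 0.3]
opening: 0.421
```

```bash
python3 -m pendant '[[[2,-1.5,0,0,36],[0,0,-20,0,36],[0,0,-7,0,36],[0,0,-4,0,36],[0,0,0,0,36]]]' && python3 -m pendant '[[[0,0,-2,0,36],[0,0,-2,0,36],[0,0,-2,0,36],[0,0,-2,0,36],[0,0,0,0,36]]]' && python3 -m pendant '[[[3,0.6,0,0,36],[2,0.4,0,0,36],[1,0.2,0,0,36],[0,0,0,0,36]]]' && python3 -m pendant '[[[1,0.2,0,0,36],[1,0.2,0,0,36],[0,0,0,0,36]]]'
```

```text
time_s: 13.08
eef_pos: [0.5341, -0.2597, 0.0475]
eef_rot: [-0.0, 0.629, 0.777, -0.0]
wrist_force: [-0.1, 0.4, -0.8]
opening: 0.417
time_s: 13.7
eef_pos: [0.5342, -0.2598, 0.0398]
eef_rot: [-0.0, 0.629, 0.777, -0.0]
wrist_force: [-0.8, 1.0, -0.5]
opening: 0.424
time_s: 14.2
eef_pos: [0.5404, -0.2587, 0.04]
eef_rot: [0.0, 0.629, 0.777, 0.0]
wrist_force: [0.3, 0.0, 0.1]
opening: 0.418
time_s: 14.58
eef_pos: [0.5424, -0.2583, 0.04]
eef_rot: [0.0, 0.629, 0.777, -0.0]
wrist_force: [0.5, 0.0, 1.1]
opening: 0.42
```

```bash
python3 -m pendant '[[[1,0.2,0,0,36],[1,0.2,0,0,36],[0,0,0,0,36]]]';python3 -m pendant '[[[1,0.2,0,0,36],[0,0,0,0,36]]]'
```

```text
time_s: 14.95
eef_pos: [0.5441, -0.258, 0.04]
eef_rot: [-0.0, 0.629, 0.777, -0.0]
wrist_force: [-1.9, -0.3, 1.2]
opening: 0.424
time_s: 15.2
eef_pos: [0.5442, -0.2579, 0.0399]
eef_rot: [-0.001, 0.629, 0.777, -0.001]
wrist_force: [-6.1, -1.0, 3.6]
opening: 0.424
```

Right is at its stop too. One more nudge, then back off, lift clear and check from above.

```bash
python3 -m pendant '[[[1,0.2,0,0,36],[0,0,0,0,36]]]'; python3 -m pendant '[[[-8,-1.6,0,0,36],[0,0,30,0,36],[0,0,50,0,36],[-45,0,40,0,36],[-60,0,0,0,36],[-60,0,0,0,36],[0,-30,0,0,36],[0,0,0,0,36]]]'; python3 -c "
from h import *
c=cam('top');save(c,'t9',(360,125,490,245),5)"
```

```text
time_s: 15.45
eef_pos: [0.5443, -0.2579, 0.0398]
eef_rot: [-0.002, 0.629, 0.777, -0.001]
wrist_force: [-8.9, -1.2, 4.7]
opening: 0.422
time_s: 16.45
eef_pos: [0.3731, -0.2907, 0.1606]
eef_rot: [0.001, 0.63, 0.776, -0.0]
wrist_force: [-1.0, -0.4, -0.1]
opening: 0.421
```

View pics/t9.png

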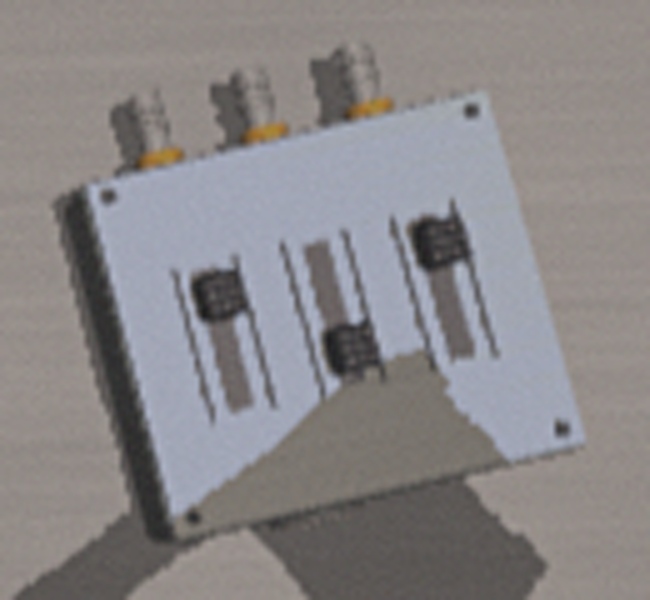

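The left and right caps (crop (220,295) and (441,240)) are at the spigot ends of their slots. The middle cap (352,348) is at the gauge end, and the gripper is clear. Handing in.

```bash
python3 -c "
from h import *
print(order.hand_in(), monitor.get_obs()['time_s'])"
```

```text
the job is handed in; nothing more can be done
the job is handed in; nothing more can be done
```

The left switch is on, the middle one off and the right one on. I handed the job in at about 16.5 s, with the gripper clear of the box; no verdict is reported.

- **Method:** I lowered the open fingers on either side of each cap and pushed it along its slot. Each cap stopped moving against its end, with wrist force rising to about 10 N (left), 14 N (middle) and 9 N (right). The right switch already looked on and only needed a check push.
- **Final check:** the last top view shows the left and right caps at the spigot ends of their slots and the middle cap at the gauge end.
- **What disagreed:**
  - The visible fingertips sat about 30 mm above where the reported tool position put them. I worked from the camera views and lowered in small steps, with no contact on the way down.
  - The box's top corners fitted its stated size only to within about 3 mm per axis. The networks did not recognise the left, middle or right switch separately in every call, so I measured the caps from the pictures.

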